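# Check the handle stop of reground sprue cutters

## Robot

A 7-joint arm with a two-finger parallel gripper is mounted at the origin on the work surface. World frame = base frame: x ahead of the robot, y to its left, z up, the work surface at z = 0. Lengths are in m, angles in rad, forces in N, time in s.
With the tool pointing down it reaches from about 0.425 to 1.025 m from the base axis. Payload 9.4 kg.
Tool frame: the origin (TCP) lies at the very end of the fingers, on their centre line; the grasp point (between the pads) lies 19 mm behind it; z points along the fingers, y is the line along which they close (so a half turn about z gives the same grasp; the last joint's range is limited). The gripper opens to 85 mm and grips with 20 to 120 N. Pads are 22 mm wide; open, the fingers measure 114 mm over their backs; the gripper's body (76 mm by 85 mm) begins 54 mm behind the grasp point. The pads swing forward as they close: fully open they stand 13 mm farther back than shut.
Start: joints at [-1.23, 0.599, -0.003, 1.599, 0.002, 0.943, -0.08], TCP at [0.294, 0.663, 0.231] pointing down, gripper open.
Joint ranges: [-2.57, 2.57], [-0.35, 1.97], [-1.29, 1.29], [0.11, 2.56], [-1.05, 4.19], [0.11, 1.86], [-2.63, 2.63]. Speed limits (rad/s): [2.22, 2.22, 3.01, 3.01, 3.14, 3.14, 3.14].

## Interface

Orientations are given as a 3x3 rotation matrix whose columns are the frame's x, y, z axes.
In Python, from workcell import * gives the robot as it stands. The module is installed in compiled form; this text tells all that it offers. Calls block until the motion is done:
- move_to(position, orientation): joint-space move of the TCP to a pose.
- movel(position, rot=None, vel=0.15, force_limit=None): straight line of the TCP; rot=None keeps the orientation; vel is the mean speed in m/s. With force_limit (N) it stops when the force on the tool has changed by that much, and returns True; else False.
- set_joints(angles): joint-space move.
- move_gripper(opening): opening from 0.0 (shut) to 1.0 (fully open); the grip force is fixed at half the most; returns when the fingers have stopped.
- wait(seconds).
- solve_ik(position, orientation): joint angles nearest the present ones, or None.
- observe(): the state.
- snapshot(name): name is "scene" or "top" or "wrist"; returns a dict with "pixels" (384x512x3 uint8, red, green, blue), "camera_matrix" (3x3 intrinsics, pixels), "cam_to_world" (4x4, takes a point from camera to world coordinates). Camera axes: x right, y down, z forward; pixel columns grow to the right and rows downward; lengths in m; the calibration is good to about 2 mm. A picture is of the moment at which its call begins. There is no depth.
A pose or a line that the arm cannot do raises MotionError and nothing moves.
- job_done(): hands the job in; it is judged then, once.
The state is a dict: "t": time; "joints": joint angles; "dq": joint speeds; "effort": joint torques, N m; "position": TCP position; "tcp_rot": TCP orientation; "contact_force": force on the tool from outside, world axes, zero at the start; "moment": the same for the moment, N m; "finger_gap": opening from 0.0 (shut) to 1.0 (fully open); "gripper_force": force on a finger pad.
Only numpy, scipy, OpenCV 4.12 (cv2) and the standard library are available. Lean on these libraries where they do the work, as an engineer would, in place of code of your own. Each camera call takes 0.05 s, during which the arm holds its last target. There are 200 camera calls.

## Task

The sprue cutters in the bench vise have just been reground, so check that their free handle still stops short of the clamped one: with the outside of your fingers, gently press the free handle in by its red grip until the blades close and it will go no further, let it spring all the way out, then press it in to its stop once more and finish while holding it there, so that I can measure the gap. Do not grip or pinch the handle, do not touch the clamped half of the cutters, and leave everything else on the bench where it is.

Things in the scene. Friction and masses are not known exactly. Their poses are not given: they have to be found in the camera images.
- vise: Small blue bench vise, 50 mm jaws, bolted down. Origin on the bench under its round base (r 48 mm), z up. Jaws lie along its y, close along x at x = 0, tops 105 mm above the bench. Screw and tommy bar stick out to x = -81 mm (y -36 to +66), all below 61 mm high; a small anvil to x = +73 mm. The cutters lie flat in the jaws, head to +y, free handle on the -x side; it is pressed in towards +x.
- clamped_half: Fixed half of the steel sprue cutters (each half 195 mm long, red grip with black inner face), clamped in the vise by the tail of its grip, mid-plane 100 mm above the bench. Origin at the pivot, axes parallel to the vise's. The handle that the free one must stop short of; not to be touched.
- handle (a joint): Angle of the free handle about its pivot: 0 = sprung fully open (start), grows as pressed in, 0.30 rad = blades closed, the stop, with about 30 mm still free between the grips. A damped return spring pushes it out: at press_point about 2 N at 0, rising to 6 N just before the stop (1.2 N m/rad), where the force rises steeply. Let go, it springs back in under 2 s.
- press_point (a point): Where to press (10 to 15 N is plenty): on the OUTER (red) face of the free handle's grip, at mid height, 100 mm above the bench, 90 mm from the pivot towards the tail. Moves with the handle, about 27 mm from open to the stop. Its frame is parallel to the vise's at joint 0 and turns with the handle, counter-clockwise from above.
- grip_end (a point): Outer face of the same grip at its tail end, 150 mm from the pivot, at mid height. The grip is straight, 110 mm long (40 to 150 mm from the pivot), 14 mm tall (93 to 107 mm above the bench) and 14 mm thick: red outer part (handle_c0), 4 mm black inner face (handle_c1) towards the clamped handle, no place for fingers. The outer face is flat and upright, along the line from here to press_point.
- pivot (a point): The upright hinge axis of the cutters at mid-plane, 100 mm above the bench; in the vise's frame at x = -24, y = +125 mm. The cutters' head reaches 42 mm beyond it.
- bur_block: Bystander: light wooden block 120 x 60 x 45 mm with upright burs, 85 mm tall in all. Origin under its centre, long side along its x.
- pin_block: Bystander: light wooden block 80 x 100 x 35 mm with steel pins, 69 mm tall in all. Origin under its centre.
- graver_cup: Bystander: clear plastic cup, mouth r 36 mm, holding three tools with dark wooden ball handles, 107 mm tall in all. Origin under its centre.
- jar: Bystander: small black jar with a yellow cap, r 22 mm, 52 mm tall, standing in front of the free handle on the bench. Origin under its centre.
- hammer: Bystander: small chasing hammer lying on the bench, 235 mm long along its x, head at +x, 22 mm high. Origin on the bench at its middle.
- pliers: Bystander: pliers with one red and one black handle lying on the bench, 165 mm long along their y, 18 mm high. Origin on the bench under their joint.
- calipers: Bystander: steel calipers with a white reading head lying on the bench, 200 mm long along their y, 12 mm high. Origin on the bench under the middle.
- band: Bystander: yellow metal finger ring lying on the bench, 23 mm across, 6 mm high. Origin under its centre.
Things that resemble listed ones, but are neither listed nor needed, are in the scene too. What is shaped like the vise but yellow is not meant.

How it is judged:
By the outcome, as a careful person would: the job done as asked, in the order asked, and still so for the second after the job is handed in, while the arm keeps its last pose, push and grip.
It also fails if it takes over 35 s, if anything falls off the work surface, if the arm or the gripper's body presses on something with over 40 N, if the wrist force passes 120 N, or if a joint passes its speed limit or range.

## Working session

There is one attempt and no reset: what is moved stays moved. The work goes in short steps, each a Python script; the robot and the scene stay as the last script left them, time stands still between calls to the robot, and variables do not carry over. Pictures are saved under pics/ and viewed, at most 10 in all, crops included, and the job is handed in when it is done.

```bash
mkdir -p pics; python3 - <<'E'
from workcell import *
import cv2,numpy as np
for n in ("scene","top"):
    s=snapshot(n); cv2.imwrite(f"pics/{n}0.png",cv2.resize(s["pixels"][:,:,::-1],(800,600),interpolation=cv2.INTER_CUBIC))
    np.savez(f"{n}0.npz",**s); print(n,s["camera_matrix"].tolist(),np.round(s["cam_to_world"],3).tolist())
o=observe();print(o["t"],o["position"],o["contact_force"],np.round(o["tcp_rot"],2).tolist())
E
```

```text
scene [[374.97849534656774, 0.0, 258.45636076407715], [0.0, 374.97849534656774, 184.06759286822907], [0.0, 0.0, 1.0]] [[-0.893, 0.263, -0.366, 0.942], [0.45, 0.551, -0.703, 0.703], [0.017, -0.792, -0.61, 0.781], [0.0, 0.0, 0.0, 1.0]]
top [[438.15750209489136, 0.0, 253.7946939858887], [0.0, 438.15750209489136, 200.43243484549006], [0.0, 0.0, 1.0]] [[0.097, -0.972, 0.212, 0.299], [-0.995, -0.094, 0.024, -0.079], [-0.003, -0.214, -0.977, 1.274], [0.0, 0.0, 0.0, 1.0]]
0.1 [0.29402148 0.66227055 0.23052121] [ 0.36640891 -0.27071394 -0.00440623] [[-0.91, 0.41, -0.0], [0.41, 0.91, -0.0], [-0.0, -0.0, -1.0]]
```

View pics/scene0.png

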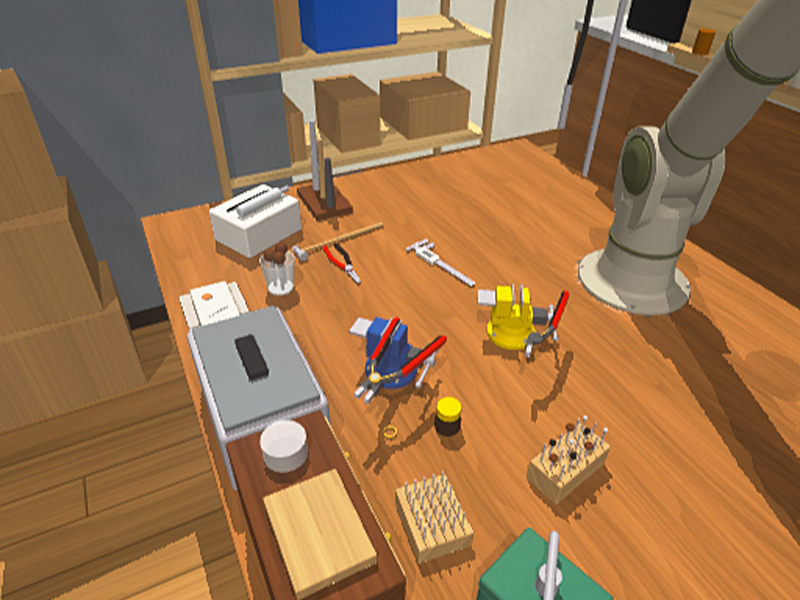

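View pics/top0.png

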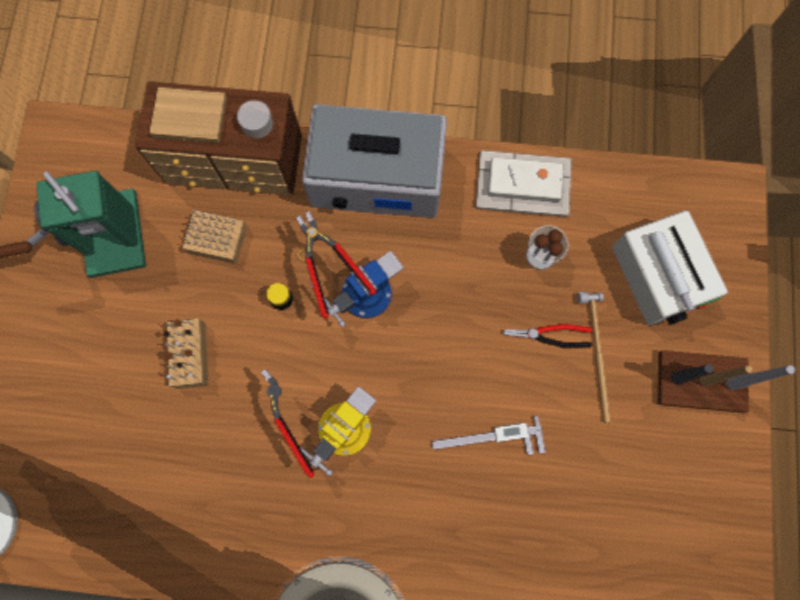

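The scene view shows the blue vise with the free handle at about (425,355) and the jar at (448,415). In the top view the pivot is at (311,232), the free grip runs from (309,258) to (325,316), the clamped grip from (335,245) to (373,290), and the jar is at (279,296). Next I'll turn these into positions.

```bash
cat > h.py <<'E'
import numpy as np,cv2
def plane(s,uv,z):
    uv=np.atleast_2d(uv).astype(float); K=s["camera_matrix"];T=s["cam_to_world"]
    d=np.c_[uv,np.ones(len(uv))]@np.linalg.inv(K).T@T[:3,:3].T
    o=T[:3,3]; return o+d*((z-o[2])/d[:,2])[:,None]
def mask(s,lo,hi):
    h=cv2.cvtColor(np.ascontiguousarray(s["pixels"]),cv2.COLOR_RGB2HSV); return cv2.inRange(h,lo,hi)
def blobs(m,amin=30):
    n,l,st,c=cv2.connectedComponentsWithStats(m)
    return [(st[i],c[i],l==i) for i in range(1,n) if st[i,4]>=amin]
E
python3 - <<'E'
from h import *
s=np.load("top0.npz")
h=mask(s,(0,200,90),(4,255,255))|mask(s,(175,200,90),(180,255,255))
for st,c,l in blobs(h,40):
    p=plane(s,np.argwhere(l)[:,::-1],0.105)[:,:2].astype(np.float32)
    print("red",st,np.round(c*800/512), [np.round(np.array(v),3).tolist() for v in cv2.boxPoints(cv2.minAreaRect(p))])
for st,c,l in blobs(mask(s,(24,180,120),(32,255,255)),40): print("yel",st,np.round(c*800/512),plane(s,c,0.052).round(3))
for st,c,l in blobs(mask(s,(105,150,60),(120,255,255)),60): print("blu",st,np.round(c*800/512),plane(s,c,0.05).round(3))
print("pivot",plane(s,np.array([[311,232]])*.64,0.105))
x=s["pixels"][120:220,170:270,::-1]; cv2.imwrite("pics/topcrop.png",cv2.resize(x,(600,600),interpolation=cv2.INTER_CUBIC))
E
```

```text
red [215 156  25  32 114] [354. 267.] [[0.5830000042915344, -0.003000000026077032], [0.5899999737739563, -0.009999999776482582], [0.6710000038146973, 0.06700000166893005], [0.6650000214576721, 0.07400000095367432]]
red [196 165  14  39 134] [316. 288.] [[0.531000018119812, 0.07900000363588333], [0.5350000262260437, 0.0689999982714653], [0.6399999856948853, 0.11299999803304672], [0.6359999775886536, 0.12200000137090683]]
red [344 207  35   6 108] [564. 328.] [[0.5440000295639038, -0.296999990940094], [0.5529999732971191, -0.3889999985694885], [0.5669999718666077, -0.3880000114440918], [0.5580000281333923, -0.29600000381469727]]
red [176 268  25  37 152] [293. 447.] [[0.26100000739097595, 0.0689999982714653], [0.2680000066757202, 0.061000000685453415], [0.3540000021457672, 0.13099999725818634], [0.34700000286102295, 0.13899999856948853]]
yel [171 182  14  13 144] [277. 294.] [[0.58  0.173 0.052]]
yel [204 257  33  34 643] [345. 428.] [[0.349 0.021 0.052]]
blu [240 127  23   7 122] [392. 203.] [[ 0.776 -0.02   0.05 ]]
blu [220 167  30  36 534] [369. 292.] [[0.6   0.006 0.05 ]]
pivot [[0.68630061 0.11689729 0.105     ]]
```

View pics/topcrop.png

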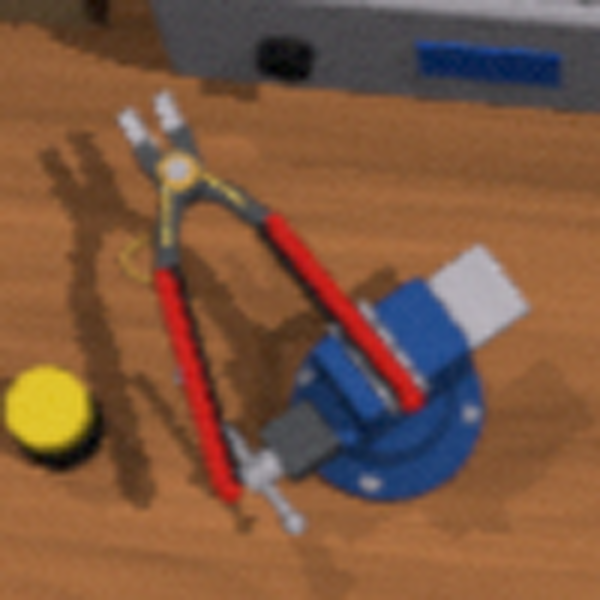

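The top crop shows the free grip's outer edge running from (155,270) to (222,500) and the pivot at (178,170). Nothing on the outer side stands taller than the jar. I'll approach with shut fingers, their backs facing the grip.

```bash
cat > g.py <<'E'
from workcell import *
from h import *
P=np.array([.686,.117]); F=np.array([.588,.1024]); u=np.array([.105,.043]); u/=np.linalg.norm(u)
n0=np.array([-u[1],u[0]]); B=0.0145
def pose(th,gap,z=0.083,s=0.):   # finger back `gap` off the outer face with handle at th; s: along grip to pivot
    c,q=np.cos(th),np.sin(th); R=np.array([[c,-q],[q,c]]); n=R@n0
    p=P+R@(F-P)+n*(B+gap)+R@u*s
    return np.r_[p,z], np.array([[-n[1],n[0],0],[n[0],n[1],0],[0,0,-1]]).T
def st(tag):
    o=observe(); print(tag,"t",round(o["t"],2),o["position"].round(4),"F",o["contact_force"].round(2),"along press",round(float(-o["contact_force"][:2]@n0),2),"gap",round(o["finger_gap"],3))
E
python3 - <<'E'
from g import *
move_gripper(0.0)
move_to(*pose(0,.04,.2)); st("above")
p,R=pose(0,.04); print(movel(p,R,vel=.12,force_limit=8)); st("low")
p,R=pose(0,.012); movel(p,R,vel=.06,force_limit=4); st("near")
for c in("wrist","top"):
    s=snapshot(c); np.savez(c+"1.npz",**s); im=s["pixels"][:,:,::-1]
    if c=="top": im=im[110:230,160:280]
    cv2.imwrite(f"pics/{c}1.png",cv2.resize(im,(600,600 if c=="top" else 450),interpolation=cv2.INTER_CUBIC))
E
```

```text
above t 2.95 [0.5673 0.1539 0.2001] F [-0.18  0.47  0.62] along press -0.5 gap 0.002
False
low t 4.08 [0.5677 0.153  0.0836] F [ 0.28  0.38 -0.42] along press -0.24 gap 0.0
near t 4.69 [0.5779 0.1267 0.083 ] F [-0.46  0.5   0.08] along press -0.64 gap -0.003
```

View pics/wrist1.png

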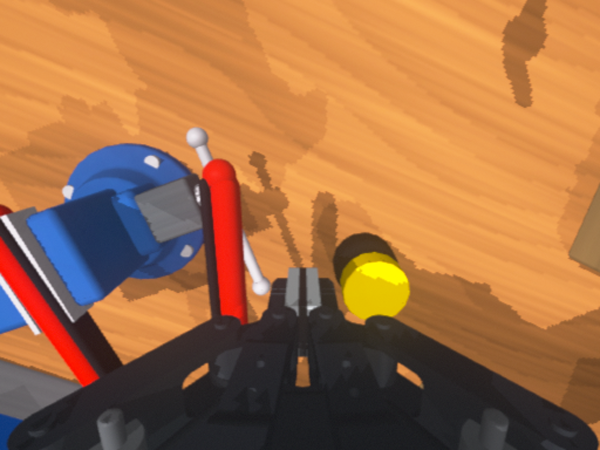

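View pics/top1.png

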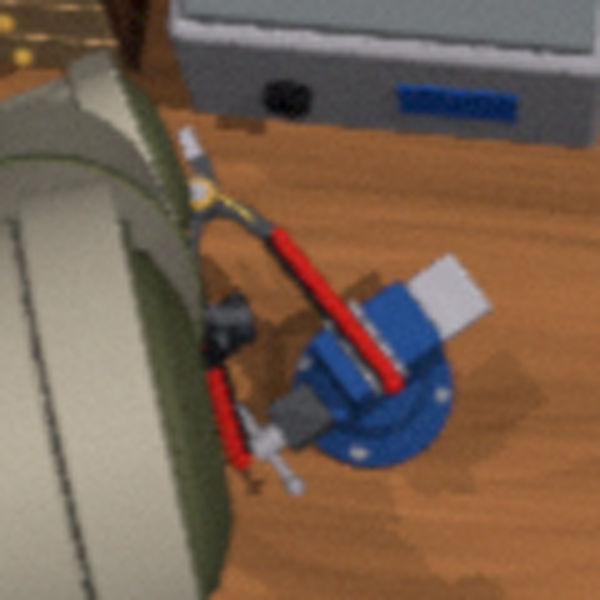

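The wrist view shows the grip at about (235,290), with a gap of around 12 mm to the shut fingers at (270–335,290). The jar is below and to the right, at (375,285), and clear. The top view shows only the gripper linkage passing above the grip. Now the first press.

```bash
cat >> g.py <<'E'
def press(lim=9):
    st("start")
    for th,g,v in((0.04,0,.04),(.12,0,.04),(.22,0,.04)):
        p,R=pose(th,g,.088); hit=movel(p,R,vel=v,force_limit=14); st(f"th{th} {hit}")
        if hit: return
    p,R=pose(.30,.0,.088); p[:2]-=.010*(R[:2,1]); print(movel(p,R,vel=.015,force_limit=lim)); st("stop")
E
python3 - <<'E'
from g import *
press()
s=snapshot("wrist"); np.savez("wrist2.npz",**s)
cv2.imwrite("pics/wrist2.png",cv2.resize(s["pixels"][:,:,::-1],(600,450)))
s=snapshot("scene"); np.savez("scene2.npz",**s)
cv2.imwrite("pics/scene2.png",cv2.resize(s["pixels"][170:290,190:320,::-1],(650,600),interpolation=cv2.INTER_CUBIC))
E
```

```text
start t 4.79 [0.5778 0.1273 0.083 ] F [-0.91 -0.58  0.62] along press 0.2 gap 0.005
th0.04 False t 5.36 [0.5824 0.1117 0.088 ] F [-1.26  2.55 -0.24] along press -2.84 gap 0.005
th0.12 False t 5.72 [0.5831 0.1036 0.088 ] F [-2.93  1.52  1.83] along press -2.52 gap -0.003
th0.22 False t 6.12 [0.5849 0.0936 0.088 ] F [-4.57  2.99  2.77] along press -4.5 gap -0.003
True
stop t 6.86 [0.5871 0.0867 0.0876] F [-2.58  5.07  4.6 ] along press -5.67 gap 0.002
```

View pics/wrist2.png

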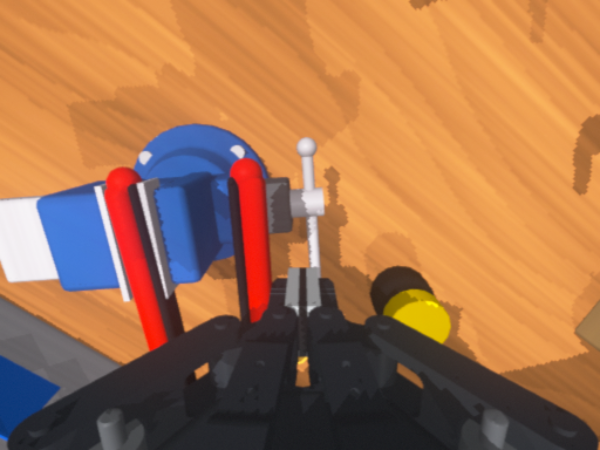

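View pics/scene2.png

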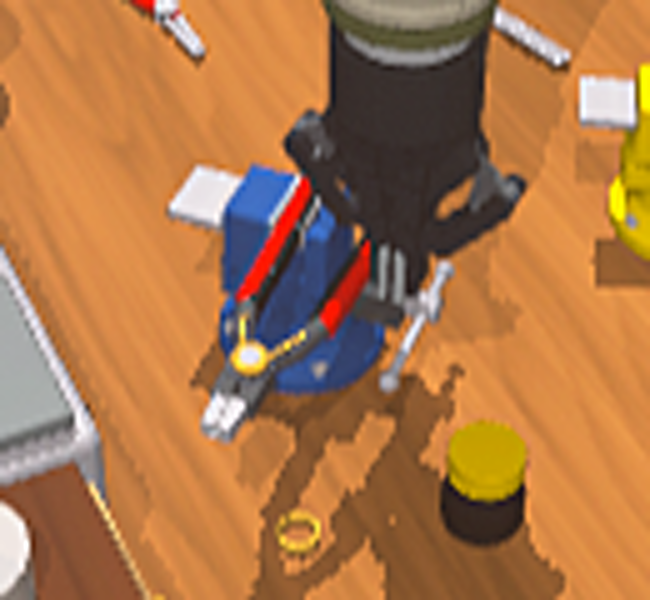

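The wrist view shows the free grip (250,240) swung in against the finger's back, with a wide gap to the clamped grip (140,260). The scene crop shows the blades (225,410) nearly closed and the jar and ring in place. I'll measure the handle's angle change to see whether it has reached the stop.

```bash
cat >> g.py <<'E'
def ang(s):
    m=mask(s,(0,190,70),(5,255,255))|mask(s,(174,190,70),(180,255,255)); out=[]
    for b,c,l in sorted(blobs(m,150),key=lambda b:-b[0][4])[:4]:
        p=plane(s,np.argwhere(l)[:,::-1],.105)[:,:2].astype(np.float32)
        vx,vy,x,y=cv2.fitLine(p,cv2.DIST_HUBER,0,.01,.01).ravel(); out.append((c.round().astype(int).tolist(),round(float(np.arctan(vy/vx)),3),round(float(x),3),round(float(y),3)))
    return out
E
python3 - <<'E'
from g import *
for f in("top0","wrist1","wrist2"): print(f,ang(np.load(f+".npz")))
st("now")
for k in range(3): wait(.1); st("hold")
E
```

```text
top0 [([188, 286], 0.674, 0.307, 0.1)]
wrist1 [([194, 203], 0.415, 0.56, 0.089), ([38, 270], 0.749, 0.622, 0.029)]
wrist2 [([114, 217], 0.735, 0.611, 0.02), ([216, 200], 0.691, 0.574, 0.053)]
now t 6.96 [0.5869 0.0871 0.0875] F [-3.3   4.33  3.96] along press -5.26 gap 0.001
hold t 7.06 [0.5869 0.0871 0.0875] F [-3.82  5.38  4.09] along press -6.43 gap -0.001
hold t 7.16 [0.5869 0.0871 0.0875] F [-3.12  4.01  4.18] along press -4.89 gap 0.0
hold t 7.26 [0.5868 0.0872 0.0875] F [-4.07  4.39  4.28] along press -5.6 gap -0.003
```

Handle turned about 0.28 rad with about 5.5 N on it: just short of the stop. I'll keep pressing this stroke.

```bash
python3 - <<'E'
from g import *
p,R=pose(.30,0,.0875); o=observe(); q=o["position"]; n=R[:2,1]
tgt=q.copy(); tgt[:2]-=n*.012
print(movel(tgt,R,vel=.012,force_limit=7)); st("stop")
for k in range(3):
    wait(.1); o=observe(); print("normal F",round(float(o["contact_force"][:2]@n),2),o["contact_force"].round(1),"adv",((q-o["position"])[:2]@n).round(4))
s=snapshot("wrist"); np.savez("wrist3.npz",**s); print(ang(s))
E
```

```text
True
stop t 7.7 [0.5868 0.0867 0.0873] F [-3.8   4.64  4.15] along press -5.74 gap 0.001
normal F 5.61 [-3.2  4.6  3.9] adv -0.0
normal F 5.23 [-3.6  3.8  3.6] adv -0.0002
normal F 5.12 [-3.4  3.9  3.7] adv -0.0002
[([113, 217], 0.736, 0.612, 0.02), ([217, 200], 0.684, 0.574, 0.054)]
```

The force jumps at the limit and then relaxes when motion stops, so the handle is at the edge of the stop. I'll press on in small fixed steps until 11 N is steady.

```bash
cat >> g.py <<'E'
def squeeze(z,F=11,N=12):
    _,R=pose(.30,0); n=R[:2,1]; q=observe()["position"].copy(); q[2]=z
    for k in range(N):
        q[:2]-=n*.0008; movel(q,R,vel=.02)
        f=np.mean([observe()["contact_force"] for _ in range(3)],0); fn=f[:2]@n
        print(k,"Fn",round(float(fn),2),f.round(1),observe()["position"].round(4),round(observe()["t"],2))
        if fn>F: return True
E
python3 - <<'E'
from g import *
print(squeeze(.088)); s=snapshot("wrist"); np.savez("wrist4.npz",**s); print(ang(s))
E
```

```text
0 Fn 5.53 [-3.8  4.1  1.1] [0.5866 0.0876 0.0878] 8.3
1 Fn 5.33 [-3.1  4.3  1.1] [0.587  0.0868 0.0878] 8.55
2 Fn 6.23 [-5.5  3.5  1.6] [0.5873 0.0861 0.0878] 8.8
3 Fn 7.65 [-6.3  4.7  2.8] [0.5874 0.0859 0.0878] 9.05
4 Fn 10.01 [-7.5  6.8  2.9] [0.5874 0.0857 0.0878] 9.3
5 Fn 12.49 [-9.5  8.4  4.5] [0.5875 0.0856 0.0878] 9.55
True
[([118, 215], 0.738, 0.612, 0.02), ([218, 199], 0.699, 0.575, 0.052)]
```

The stop is reached: the tool stalls while the force climbs to 12.5 N. Next I release it fully, check that it is open, and press again.

```bash
python3 - <<'E'
from g import *
p,R=pose(0,.02,.088); movel(p,R,vel=.05); wait(2.5); st("released")
s=snapshot("wrist"); a=ang(s); print(a)
free=[x for x in a if abs(x[1]-.415)<.03]
if free:
    for th in(.04,.15,.26):
        p,R=pose(th,0,.088); print(movel(p,R,vel=.04,force_limit=14)); st(th)
    print(squeeze(.088,N=16)); wait(.5)
    s=snapshot("wrist"); np.savez("wrist5.npz",**s); print(ang(s)); st("hold")
    im=s["pixels"][:,:,::-1]; cv2.imwrite("pics/wrist5.png",cv2.resize(im,(600,450)))
E
```

```text
released t 13.31 [0.5749 0.1343 0.088 ] F [ 0.23  0.31 -0.45] along press -0.2 gap -0.001
[([179, 202], 0.405, 0.561, 0.089), ([36, 274], 0.75, 0.626, 0.033)]
False
0.04 t 14.11 [0.5822 0.1118 0.0879] F [-2.66  1.67 -0.13] along press -2.55 gap -0.004
False
0.15 t 14.54 [0.5834 0.1006 0.0879] F [-3.61  1.91 -0.09] along press -3.13 gap 0.001
False
0.26 t 14.97 [0.5858 0.0897 0.0879] F [-4.15  3.91  0.62] along press -5.19 gap 0.0
0 Fn 5.25 [-5.5  2.3  1.2] [0.5853 0.0895 0.0878] 15.22
1 Fn 6.08 [-7.   2.2  2.4] [0.5856 0.0888 0.0878] 15.47
2 Fn 6.08 [-6.7  2.4  2.8] [0.5859 0.0881 0.0878] 15.72
3 Fn 6.67 [-6.7  3.1  1.9] [0.5864 0.0874 0.0878] 15.97
4 Fn 6.6 [-7.9  2.1  2.1] [0.5867 0.0869 0.0878] 16.23
5 Fn 5.8 [-7.   1.7  2.6] [0.5871 0.0862 0.0877] 16.48
6 Fn 8.43 [-9.3  3.3  3.4] [0.5873 0.0859 0.0877] 16.73
7 Fn 10.12 [-10.4   4.5   2.7] [0.5874 0.0858 0.0877] 16.98
8 Fn 12.1 [-12.1   5.7   5.7] [0.5874 0.0856 0.0877] 17.23
True
[([118, 215], 0.738, 0.612, 0.02), ([219, 199], 0.699, 0.575, 0.052)]
hold t 17.77 [0.5875 0.0856 0.0877] F [-12.22   5.57   4.4 ] along press -9.79 gap 0.0
```

View pics/wrist5.png

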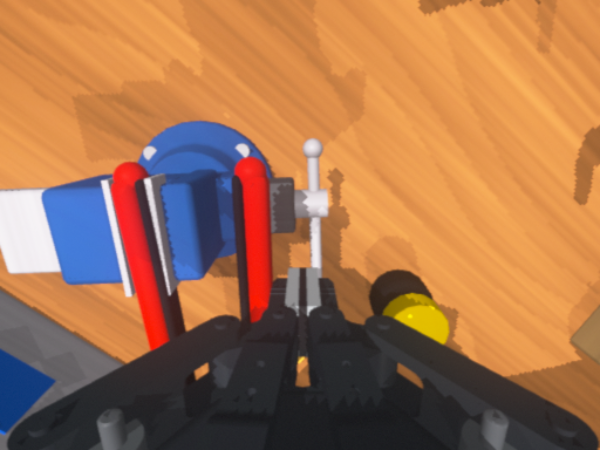

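The final wrist view shows the free grip (255,240) held by the finger's back (275,300) at the same angle as the first stop, 0.699 rad. The gap to the clamped grip is clear and the jar hasn't moved. The hold is steady at about 12 N, so I'm handing in.

```bash
python3 -c "
from workcell import *
print(job_done())"
```

```text
the job is handed in; nothing more can be done
None
```

The free handle was pressed to its stop, sprang fully open, and is now held at the stop again at about 12 N; a clear gap to the clamped handle remains for you to measure.

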